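Stack spoon billets to dry on stickers

ROBOT

A 6-joint arm with a two-finger parallel gripper is mounted at the origin on the work surface. World frame = base frame: x ahead of the robot, y to its left, z up, the work surface at z = 0. Lengths are in m, angles in rad, forces in N, time in s.
With the tool pointing down it reaches from about 0.35 to 0.775 m from the base axis. Payload 7.3 kg.
Tool frame: the origin (TCP) lies on the mounting face of the last link; the fingertips stand 178 mm ahead of it and the grasp point (between the pads) lies 159 mm ahead of it (robot.grip_depth is the distance from the TCP to the grasp point, in m); z points along the fingers, y is the line along which they close (so a half turn about z gives the same grasp; the last joint's range is limited). The gripper opens to 92 mm and grips with 3 to 60 N. Pads are 19 mm wide; open, the fingers measure 130 mm over their backs; the gripper's body (75 mm by 190 mm) begins 47 mm behind the grasp point.
Start: joints at [0.96, 0.342, 1.524, -0, 1.275, -0.146], TCP at [0.235, 0.469, 0.405] pointing down, gripper open.
Joint ranges: [-2.53, 2.53], [-0.77, 2.02], [0.04, 2.7], [-1, 4.14], [0.28, 2.66], [-3.11, 3.11]. Speed limits (rad/s): [2.57, 2.57, 3.14, 3.14, 3.14, 3.14].

INTERFACE

Orientations are given as [roll, pitch, yaw] about the fixed x, y, z axes, in that order (R = Rz(yaw) Ry(pitch) Rx(roll)).
In Python, from cell import observe, cams, robot, models gives the robot as it stands.
- The arm moves only by the shell command python3 -m jog 'ROWS' [FORCE]. ROWS is JSON, a list of rows, each a list of 3 entries, a list of its own where there are three numbers: the shift along the tool's x, y, z each as a share of 0.4 m, from -1 to 1, then the turn about the tool's z as a share of pi rad, from -1 to 1, then the closure, from 0 (fully open) to 1 (shut). In form: [[[x, y, z], turn, jaw], ...]. A call has 1 to 12 rows; each row is the pose to reach, as a shift and turn from the pose commanded when the call began, along the tool's axes at that moment, turning the shorter way round; what a row does not reach only later rows make up. A row lasts 1/8 s, in which the tool goes at most 62.5 mm and 10.7 degrees, less where a joint would pass 70% of its speed; a pose out of reach is approached as far as the arm can. A call with a number of a shift or a turn outside -1 to 1 is refused whole. A call with a gripper value outside its range is refused whole. The fingers move at their own pace and stop on an object; FORCE is the grip in N (left out, the last holds). Time passes only in rows, so rows that repeat a pose let the fingers close. It gives the time, the measured TCP pose, the force, the opening and the grip force at its end, in the units of the state.
- observe(): the state, without advancing time (a new reading comes with each control period).
- cams.read_camera(name): name is "side" or "top"; returns the picture (384x512x3 uint8, red, green, blue); there is no depth.
- cams.camera_model(name): a dict with "camera_matrix" (3x3 intrinsics, pixels), "pose" (4x4, takes a point from camera to world coordinates). Camera axes: x right, y down, z forward; pixel columns grow to the right and rows downward; lengths in m; the calibration is good to about 2 mm. A picture is of the moment at which its call begins. camera_model takes no time and is no camera call.
- robot.hand_in(): hands the job in; it is judged then, once.
Trained networks look in the newest picture that a camera, given by its name, has taken for a name from the list of things; names that differ only in an ending like _2 or _b are one class to them, and where a whole thing is asked for, a point or a joint stands for the part that bears it (a point fixed in the world has none). Each returns a list of dicts, best first, with "confidence" (0 to 1); they miss things now and then, are a little off and sometimes report something else, mostly with a low value. They report only what shows in the picture. A call takes as long as a camera call. They do not tell look-alikes from the thing itself.
- models.find_in(target, camera): "position" ([x, y, z] in m, in world coordinates, good to about 4 mm: the middle of the surface that is visible of it).
- models.pinpoint(target, camera): "position" ([x, y, z] in m, in world coordinates, good to about 4 mm: a listed point, or the origin of a listed thing).
The state is a dict: "time": time; "qpos": joint angles; "qvel": joint speeds; "joint_efforts": joint torques, N m; "tool_pos": TCP position; "tool_rot": TCP orientation; "contact_force": force on the tool from outside, world axes, zero at the start; "torque": the same for the moment, N m; "opening": finger opening in m; "grip_force": force on a finger pad.
Only numpy, scipy, OpenCV 4.12 (cv2) and the standard library are available. Lean on these libraries where they do the work, as an engineer would, in place of code of your own. Each camera call takes 0.05 s, during which the arm holds its last target. There are 200 camera calls.

TASK

Stack the two sawn spoon billets to dry on the low wooden stand: lay the long billet centrally across the two bearers and in line with the stand, put one spacer stick crosswise on it straight above each bearer, then lay the short billet on the sticks, centred over the long one and in line with it. Last, lay the flat iron bar in the middle of the short billet as a weight. Set each piece down rather than dropping it, and leave the knife, adze, ladle and bowl as they lie.

Things in the scene. Friction and masses are not known exactly. Their poses are not given: they have to be found in the camera images.
- stand: Low drying stand of dark weathered wood, fixed to the bench, 190 x 120 mm, 45 mm high. Two runners (190 x 24 x 20 mm high, along its x, at y = +-42 mm) carry two bearers (30 mm wide in x, 120 mm long in y, 25 mm high) centred at x = +70 and -70 mm; their tops are 45 mm above the bench. Origin: centre of the underside, on the bench; x along the runners, y along the bearers, z up.
- long_billet: The longer of two pale sawn wooden billets, bark along one long edge, a spoon outline pencilled on its upper face: 260 long (x) x 60 wide (y) x 24 mm high, about 0.24 kg. Origin: centre of the underside. Symmetric: either end may point either way. Body z is up; lies flat at the start. 
- short_billet: The shorter pale sawn billet, also with bark edge and pencilled spoon: 200 long (x) x 50 wide (y) x 24 mm high, about 0.15 kg. Origin: centre of the underside. Either end may point either way. Body z is up; lies flat at the start. 
- stick_a: Spacer stick, a sawn tan wooden strip 120 long (x) x 24 wide (y) x 18 mm high, about 35 g. Origin: centre of the underside. The two sticks are alike; either may go over either bearer. Body z is up; lies flat at the start. 
- stick_b: The other spacer stick, same size and same axes as stick_a (120 x 24 x 18 mm), interchangeable with it. Origin: centre of the underside. Body z is up; lies flat at the start. 
- iron_bar: Flat offcut of black iron bar, 100 long (x) x 40 wide (y) x 25 mm high, about 0.76 kg. Origin: centre of the underside. It may lie along or across the billet. Body z is up; lies flat at the start. 
- knife: Bystander: stubby carving knife, wooden handle 78 x 26 x 22 mm (to -x), short steel blade (to +x), 132 mm long in all. Origin: on the underside's plane, at mid-length of the knife, in the handle 13 mm from its blade end. Leave alone.
- adze: Bystander: hand adze lying on its side, dark wooden handle 240 mm long (to -x), iron head and blade to +x and +y, 40 mm high. Origin: underside, 50 mm from the middle of the handle towards the head. Leave alone.
- ladle: Bystander: roughed-out pale wooden ladle, bowl of 74 mm diameter and 32 mm high, handle to +x, 250 mm long in all. Origin: underside centre of its bowl. Leave alone.
- bowl: Bystander: small hollowed wooden bowl, 90 mm diameter, 34 mm high. Origin: centre of the underside. Leave alone.
Not all that is in view belongs to the job. Leave any black or pink look-alike of the stick_b alone.

How it is judged:
By the outcome, as a careful person would: the job done as asked, in the order asked, and still so for the second after the job is handed in, with the robot touching nothing.
It also fails if it takes over 125 s, if anything falls off the work surface, if the arm or the gripper's body presses on something with over 40 N, if the wrist force passes 120 N, or if a joint passes its speed limit or range.

## Working session

There is one attempt and no reset: what is moved stays moved. The work goes in short steps, Python scripts to look and compute and a shell command to move; the robot and the scene stay as the last step left them, time stands still between calls to the robot, and variables do not carry over. Pictures are saved under pics/ and viewed, at most 14 in all, crops included, and the job is handed in when it is done.

```bash
ls; mkdir -p pics
python3 - <<'E'
from cell import observe,cams,robot,models
import cv2,numpy as np
np.set_printoptions(precision=4,suppress=True)
for n in("top","side"):
    im=cams.read_camera(n); cv2.imwrite(f"pics/{n}0.png",cv2.resize(im[:,:,::-1],(800,600),interpolation=cv2.INTER_CUBIC))
    np.save(f"pics/{n}0.npy",im)
    m=cams.camera_model(n);print(n,m["camera_matrix"],m["pose"])
s=observe();print(s)
E
```

```text
pics
top [[376.426    0.     255.3454]
 [  0.     376.426  189.7173]
 [  0.       0.       1.    ]] [[ 0.074  -0.9681  0.2393  0.2897]
 [-0.9972 -0.0731  0.0128 -0.0067]
 [ 0.0051 -0.2396 -0.9709  1.0827]
 [ 0.      0.      0.      1.    ]]
side [[386.7648   0.     257.7851]
 [  0.     386.7648 191.0991]
 [  0.       0.       1.    ]] [[ 0.8132 -0.326   0.4821  0.0964]
 [-0.5819 -0.4415  0.683  -0.6496]
 [-0.0098 -0.8359 -0.5488  0.5442]
 [ 0.      0.      0.      1.    ]]
{'time': 0.1, 'qpos': array([ 0.96  ,  0.3427,  1.5249, -0.    ,  1.2754, -0.146 ]), 'qvel': array([-0.0001, -0.0012, -0.0012,  0.    ,  0.001 , -0.0007]), 'joint_efforts': array([  0.0013, -43.2004, -24.4696,   0.0719,   0.0526,  -0.    ]), 'tool_pos': array([0.2352, 0.4692, 0.4041]), 'tool_rot': array([-3.1402, -0.0002,  2.6768]), 'contact_force': array([0.2849, 0.1133, 0.6527]), 'torque': array([-0.0319, -0.0136, -0.0074]), 'grip_force': 0.0, 'opening': 0.09156852818458444}
```

View pics/top0.png

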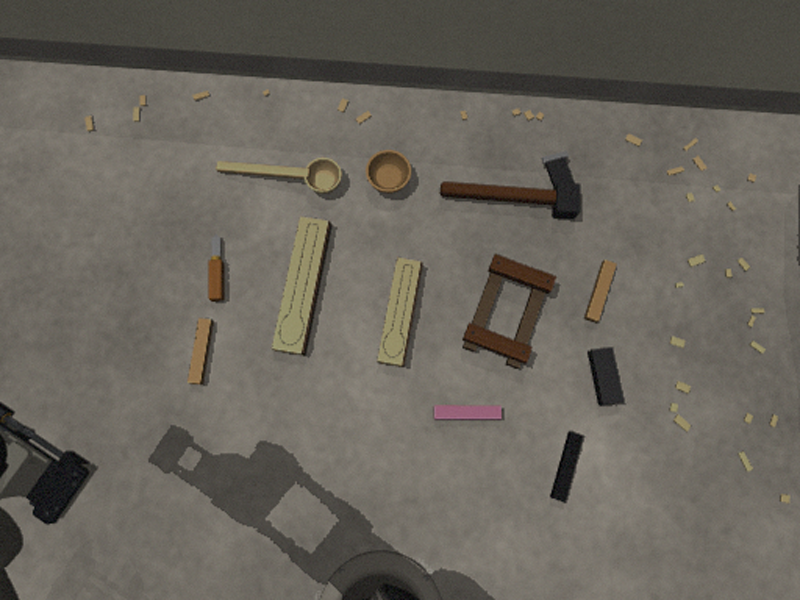

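View pics/side0.png

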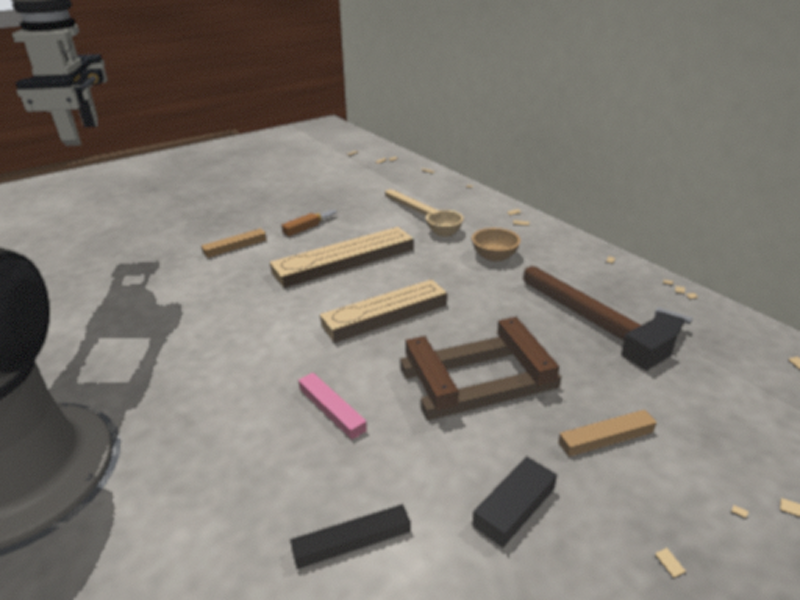

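Top view (800x600 px): the long billet is at (302,286), the short billet at (400,312) and the stand at (510,310), with bearers at (523,273) and (498,343). The adze, bowl, ladle and knife lie clear of these. The side view shows the same layout.

- **Stick candidates:** tan (201,351), tan (601,291), pink (468,412) and narrow black (567,467). I take the two tan ones.
- **Iron bar candidates:** wide black block (606,377) and narrow black strip (567,467). I take the wide one.
- **Other tan objects:** the knife handle at (215,278), which has a blade, and wood chips.

```bash
cat > h.py <<'E'
import cv2,numpy as np
from cell import cams
np.set_printoptions(precision=4,suppress=True)
M={n:cams.camera_model(n) for n in("top","side")}
def proj(n,X):
    K,T=M[n]["camera_matrix"],M[n]["pose"]; c=(np.atleast_2d(X)-T[:3,3])@T[:3,:3]; p=c@K.T; return p[:,:2]/p[:,2:]
def ray(n,p):
    K,T=M[n]["camera_matrix"],M[n]["pose"]; d=np.c_[np.atleast_2d(p),np.ones(len(np.atleast_2d(p)))]@np.linalg.inv(K).T@T[:3,:3].T
    return T[:3,3],d/np.linalg.norm(d,axis=1)[:,None]
def onplane(n,p,z):
    o,d=ray(n,p); return o+d*((z-o[2])/d[:,2])[:,None]
def tri(pt,ps):
    A=np.zeros((3,3));b=np.zeros(3);r=[]
    for n,p in(("top",pt),("side",ps)):
        o,d=ray(n,p);P=np.eye(3)-np.outer(d[0],d[0]);A+=P;b+=P@o;r.append((P,o))
    X=np.linalg.solve(A,b); return X,max(np.linalg.norm(P@(X-o)) for P,o in r)
def quad(im,seed,tol,r=70,s=6):
    """4 corners (orig px) of the evenly coloured face round the seed"""
    x0,y0=max(int(seed[0])-r,0),max(int(seed[1])-r,0); c=im[y0:y0+2*r,x0:x0+2*r]
    L=cv2.cvtColor(cv2.resize(c,None,fx=s,fy=s,interpolation=cv2.INTER_CUBIC),cv2.COLOR_RGB2LAB).astype(float)
    u,v=int((seed[0]-x0+.5)*s),int((seed[1]-y0+.5)*s)
    ref=np.median(L[v-s:v+s,u-s:u+s].reshape(-1,3),0)
    m=(np.abs((L-ref)*[.6,1.5,1.5]).max(2)<tol).astype(np.uint8)
    m=cv2.morphologyEx(m,cv2.MORPH_CLOSE,np.ones((13,13)));m=cv2.morphologyEx(m,cv2.MORPH_OPEN,np.ones((13,13)))
    _,l=cv2.connectedComponents(m); k=(l==l[v,u]).astype(np.uint8)
    h=cv2.convexHull(max(cv2.findContours(k,0,1)[0],key=cv2.contourArea))
    q=cv2.approxPolyN(h,4).reshape(4,2).astype(float)
    return (q+.5)/s-.5+[x0,y0]
def centre(q):
    h=np.c_[q,np.ones(4)]; p=np.cross(np.cross(h[0],h[2]),np.cross(h[1],h[3])); return p[:2]/p[2]
def pose(n,q,z):
    w=onplane(n,q,z)[:,:2]; e=np.roll(w,-1,0)-w; L=np.linalg.norm(e,axis=1)
    i=int(L[0]+L[2]<L[1]+L[3]); v=e[i]-e[i+2]
    return np.r_[w.mean(0),np.arctan2(v[1],v[0])%np.pi,(L[i]+L[i+2])/2,(L[1-i]+L[(3-i)%4])/2]
E
cat > m.py <<'E'
from h import *
I={n:np.load(f"pics/{n}0.npy") for n in("top","side")}
S=dict(long=((301,270),(345,253),14),short=((402,300),(385,309),14),bearF=((523,273),(527,351),14),bearN=((498,343),(432,370),14),
 sticka=((201,351),(235,243),14),stickb=((601,291),(608,432),14),iron=((606,377),(517,498),6))
D={n:cv2.resize(I[n][:,:,::-1],(1024,768),interpolation=cv2.INTER_CUBIC) for n in I}
for k,(a,b,t) in S.items():
    Q={n:quad(I[n],np.array(p)*.64,t) for n,p in(("top",a),("side",b))}
    X,r=tri(centre(Q["top"]),centre(Q["side"]))
    print(k,"tri",X,"res",round(r,4),"top",pose("top",Q["top"],X[2]),"side",pose("side",Q["side"],X[2]))
    for n in Q: cv2.polylines(D[n],[((Q[n]+.5)*2*8).astype(int)],True,(0,0,255) ,1,cv2.LINE_AA,3)
cv2.imwrite("pics/chk1.png",np.vstack([D["top"][250:540,200:],D["side"][250:740,200:]])[:,:824][:780])
cv2.imwrite("pics/chkT.png",D["top"][250:550,220:1020]);cv2.imwrite("pics/chkS.png",D["side"][260:730,230:860])
E
python3 m.py
```

```text
long tri [0.5631 0.1947 0.024 ] res 0.0021 top [0.5644 0.1939 3.0543 0.2597 0.0567] side [0.5618 0.1948 3.0571 0.2585 0.0553]
short tri [0.5246 0.007  0.0242] res 0.0016 top [0.5264 0.0064 3.0349 0.2    0.0464] side [0.5242 0.0071 3.0369 0.1989 0.0446]
bearF tri [ 0.5621 -0.2125  0.0523] res 0.034 top [ 0.534  -0.1912  2.8383  0.184   0.1202] side [ 0.5987 -0.2219  1.2819  0.1192  0.0309]
bearN tri [ 0.5393 -0.196   0.0281] res 0.0003 top [ 0.5395 -0.1958  2.8391  0.1888  0.1233] side [ 0.5282 -0.1896  2.6724  0.1364  0.1309]
sticka tri [ 0.4291  0.3701 -0.0012] res 0.0011 top [0.4276 0.3705 3.1306 0.1203 0.0244] side [0.4259 0.3708 3.1117 0.1208 0.0349]
stickb tri [ 0.5936 -0.3682  0.0196] res 0.001 top [ 0.5943 -0.3689  2.8474  0.1198  0.0243] side [ 0.5921 -0.3678  2.8485  0.1184  0.0229]
iron tri [ 0.4326 -0.3758  0.0217] res 0.0016 top [ 0.4324 -0.3771  0.2032  0.1004  0.0389] side [ 0.4338 -0.3745  0.1917  0.0987  0.0393]
```

```bash
sed -i 's/bearF=((523,273),(527,351),14),bearN=((498,343),(432,370),14)/bearF=((523,273),(530,354),9),bearN=((498,343),(430,370),9)/;s/sticka=((201,351),(235,243),14)/sticka=((201,351),(235,241),8)/' m.py; python3 m.py | grep -E 'bear|sticka'
```

```text
bearF tri [ 0.6079 -0.2144  0.0454] res 0.0009 top [ 0.6086 -0.2151  1.2769  0.1186  0.0293] side [ 0.6066 -0.2154  1.2772  0.1166  0.0284]
bearN tri [ 0.4811 -0.1724  0.0326] res 0.0004 top [ 0.4798 -0.177   1.2892  0.1213  0.0355] side [ 0.4848 -0.163   1.2254  0.1207  0.0344]
sticka tri [0.4249 0.366  0.013 ] res 0.0016 top [0.4257 0.3656 3.1278 0.1168 0.0231] side [0.4856 0.5203 1.1812 1.0306 0.4657]
```

View pics/chkT.png

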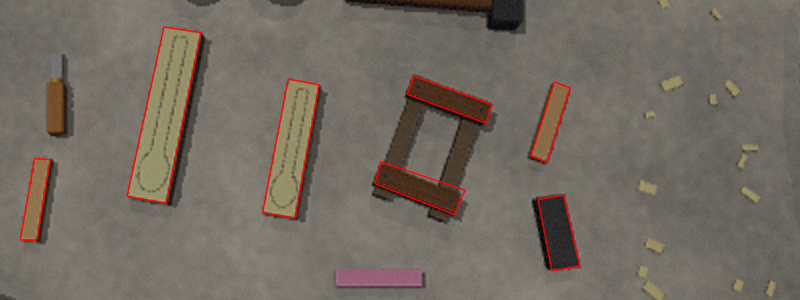

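View pics/chkS.png

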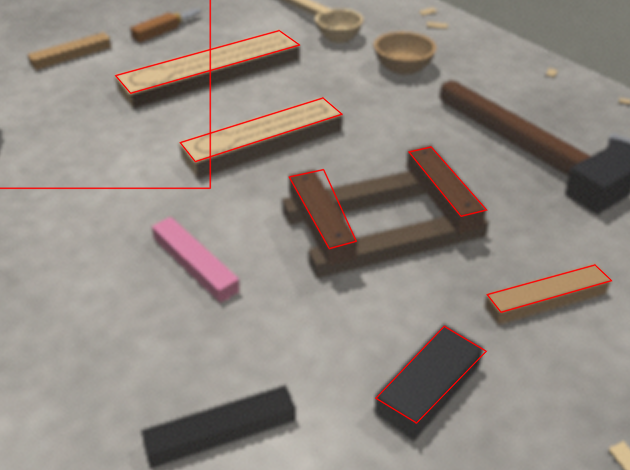

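```bash
cat > m2.py <<'E'
from h import *
I={n:np.load(f"pics/{n}0.npy") for n in("top","side")}
for t in(5,6,7,8):
  for k,a,b in(("N",(492,338),(427,368)),("F",(523,273),(530,354)),("A",(201,351),(237,240))):
    Q=[quad(I[n],np.array(p)*.64,t,40) for n,p in(("top",a),("side",b))]
    X,r=tri(centre(Q[0]),centre(Q[1])); print(t,k,X,round(r,4),pose("top",Q[0],.018 if k=="A" else .045),pose("side",Q[1],.018 if k=="A" else .045))
c,s=np.cos(-.294),np.sin(-.294);R=np.array([[c,-s],[s,c]])
O=[]
for n,(x,y) in dict(top=(280,145),side=(240,190)).items():
    f=6;im=cv2.resize(I[n][y:y+100,x:x+130,::-1],None,fx=f,fy=f,interpolation=cv2.INTER_CUBIC)
    for bx in(-.07,.07):
        w=np.c_[np.array([[bx-.015,-.06],[bx+.015,-.06],[bx+.015,.06],[bx-.015,.06]])@R.T+[.5405,-.1948],np.full(4,.045)]
        cv2.polylines(im,[(((proj(n,w)-[x,y])+.5)*f).astype(int)],True,(0,255,0),1)
    O.append(im)
cv2.imwrite("pics/stand.png",cv2.resize(np.vstack(O),None,fx=.5,fy=.5,interpolation=cv2.INTER_AREA))
E
python3 m2.py
```

```text
5 N [ 0.4752 -0.1763  0.0414] 0.0002 [ 0.4757 -0.1745  1.2685  0.1187  0.0297] [ 0.4741 -0.1742  1.2487  0.1155  0.0295]
5 F [ 0.6087 -0.2141  0.0447] 0.0011 [ 0.609  -0.2149  1.278   0.1176  0.0289] [ 0.607  -0.2147  1.2743  0.1145  0.0267]
5 A [0.4264 0.364  0.0164] 0.0003 [0.4251 0.3635 3.1243 0.1154 0.0223] [0.4441 0.4076 1.1783 0.5408 0.2448]
6 N [ 0.4754 -0.176   0.041 ] 0.0001 [ 0.4755 -0.1745  1.2667  0.1188  0.0299] [ 0.4741 -0.1742  1.2487  0.1155  0.0295]
6 F [ 0.6087 -0.2142  0.0446] 0.0011 [ 0.609  -0.2149  1.278   0.1176  0.0289] [ 0.6068 -0.2147  1.2747  0.1148  0.027 ]
6 A [0.4265 0.3641 0.0163] 0.0004 [0.425  0.3635 3.1246 0.1156 0.0224] [0.4441 0.4076 1.1783 0.5408 0.2448]
7 N [ 0.476  -0.1759  0.0405] 0.0001 [ 0.4756 -0.1741  1.2738  0.1189  0.0304] [ 0.4745 -0.1742  1.2475  0.1163  0.0307]
7 F [ 0.6085 -0.2145  0.0448] 0.001 [ 0.6087 -0.2152  1.2755  0.1182  0.0298] [ 0.607  -0.2147  1.2726  0.116   0.0276]
7 A [0.4259 0.3642 0.0164] 0.0002 [0.425  0.3637 3.1295 0.116  0.0227] [0.4441 0.4076 1.1783 0.5408 0.2448]
8 N [ 0.4934 -0.1785  0.0013] 0.0075 [ 0.4771 -0.1749  1.2937  0.12    0.0342] [ 0.4906 -0.1872  0.8668  0.1222  0.0754]
8 F [ 0.608  -0.2145  0.0454] 0.0008 [ 0.6087 -0.2152  1.2769  0.1186  0.0293] [ 0.6071 -0.2148  1.2782  0.1162  0.0283]
8 A [0.4261 0.3643 0.0163] 0.0001 [0.4251 0.3638 3.1278 0.1163 0.023 ] [0.4441 0.4076 1.1783 0.5408 0.2448]
```

View pics/stand.png

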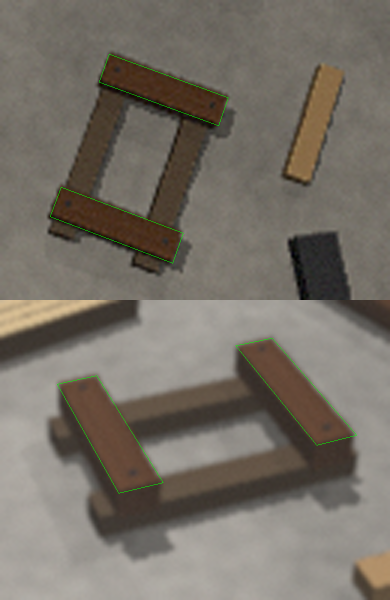

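The stand outline fits both views: centre (0.541, -0.195), yaw -0.295, bearer tops at about 45 mm. The crops also confirm the choice of the two tan sticks (top crop at (36,200) and (550,122)) and the wide black block at (557,232) as the iron bar.

```bash
cat > g.py <<'E'
import sys,numpy as np
from scipy.spatial.transform import Rotation as Ro
from cell import observe
# args: x y tip_z yaw -> row entries
T=dict(long=(.5631,.1944,3.0555),short=(.525,.007,-.1056),a=(.4262,.364,3.127),b=(.5935,-.3685,-.2935),iron=(.433,-.376,.197))
c,s_=np.cos(-.295),np.sin(-.295);S=np.array([.5413,-.1947])
T.update(mid=(*S,2.847),mid0=(*S,-.295),far=(*(S+.07*np.array([c,s_])),1.276),near=(*(S-.07*np.array([c,s_])),1.276))
x,y,yaw=T[sys.argv[1]]; s=observe(); R=Ro.from_euler("xyz",s["tool_rot"])
for z in map(float,sys.argv[2:]):
    d=R.inv().apply(np.array([x,y,z+.178])-s["tool_pos"])/.4
    t=-((yaw-s["tool_rot"][2]+np.pi)%(2*np.pi)-np.pi)/np.pi
    print("tip",z,"shift",d.round(4),"turn",round(t,4))
print("t",s["time"],"pos",s["tool_pos"].round(4),"rot",s["tool_rot"].round(4),"F",s["contact_force"].round(1),"open",round(s["opening"],4),"grip",round(s["grip_force"],1))
E
python3 g.py long .06 .004
```

```text
tip 0.06 shift [-1.0407 -0.2462  0.4154] turn -0.1206
tip 0.004 shift [-1.0408 -0.246   0.5554] turn -0.1206
t 0.1 pos [0.2352 0.4692 0.4041] rot [-3.1402e+00 -2.0000e-04  2.6768e+00] F [0.3 0.1 0.7] open 0.0916 grip 0.0
```

```bash
python3 -m jog '[[[-0.1,-0.02,0.02],-0.02,0],[[-0.22,-0.05,0.06],-0.05,0],[[-0.36,-0.09,0.12],-0.08,0],[[-0.5,-0.12,0.18],-0.12,0],[[-0.64,-0.16,0.24],-0.1206,0],[[-0.77,-0.19,0.3],-0.1206,0],[[-0.89,-0.22,0.34],-0.1206,0],[[-0.96,-0.235,0.36],-0.1206,0],[[-1,-0.246,0.4],-0.1206,0],[[-1,-0.246,0.4],-0.1206,0]]' 25; python3 g.py long .06 .004
```

```text
time: 1.35
tool_pos: [0.5485, 0.2016, 0.2429]
tool_rot: [-3.141, -0.003, 3.055]
contact_force: [-1.3, 1.6, 0.9]
opening: 0.092
grip_force: 0.0
tip 0.06 shift [-0.0381 -0.0146  0.0122] turn -0.0003
tip 0.004 shift [-0.0385 -0.0145  0.1522] turn -0.0003
t 1.35 pos [0.5485 0.2016 0.2429] rot [-3.1407 -0.0034  3.0545] F [-1.3  1.6  0.9] open 0.092 grip 0.0
```

```bash
python3 -m jog '[[[-0.03,-0.012,0.02],0,0],[[-0.0383,-0.0146,0.06],0,0],[[-0.0383,-0.0146,0.11],0,0],[[-0.0383,-0.0146,0.14],0,0],[[-0.0383,-0.0146,0.152],0,0],[[-0.0383,-0.0146,0.152],0,0],[[-0.0383,-0.0146,0.152],0,0.5],[[-0.0383,-0.0146,0.152],0,0.5],[[-0.0383,-0.0146,0.152],0,0.5],[[-0.0383,-0.0146,0.152],0,0.5],[[-0.0383,-0.0146,0.152],0,0.5]]' 25; python3 g.py long .004 .14
```

```text
time: 2.72
tool_pos: [0.5636, 0.1948, 0.1842]
tool_rot: [-3.142, 0.0, 3.056]
contact_force: [-0.7, -1.4, 2.1]
opening: 0.0599
grip_force: 25.0
tip 0.004 shift [ 0.0012 -0.0012  0.0055] turn 0.0001
tip 0.14 shift [ 0.001  -0.0012 -0.3345] turn 0.0001
t 2.725 pos [0.5636 0.1948 0.1842] rot [-3.1415e+00  3.0000e-04  3.0558e+00] F [-0.7 -1.4  2.1] open 0.0599 grip 25.0
```

```bash
python3 g.py mid .1 .05 | head -2; python3 -m jog '[[[0,0,-0.05],0,0.5],[[0,0,-0.14],0,0.5],[[0,0,-0.24],0,0.5],[[0,0,-0.24],0,0.5],[[0,0,-0.24],0,0.5]]' 25; python3 g.py mid .1 .0515 .0485
```

```text
tip 0.1 shift [-0.028  -0.9751 -0.2345] turn 0.0665
tip 0.05 shift [-0.028  -0.975  -0.1095] turn 0.0665
time: 3.35
tool_pos: [0.563, 0.1949, 0.2786]
tool_rot: [-3.141, -0.002, 3.056]
contact_force: [0.2, 0.2, -2.7]
opening: 0.0597
grip_force: 25.0
tip 0.1 shift [-0.0295 -0.975   0.002 ] turn 0.0664
tip 0.0515 shift [-0.0298 -0.9749  0.1232] turn 0.0664
tip 0.0485 shift [-0.0298 -0.9749  0.1307] turn 0.0664
t 3.35 pos [0.563  0.1949 0.2786] rot [-3.1411e+00 -2.1000e-03  3.0556e+00] F [ 0.2  0.2 -2.7] open 0.0597 grip 25.0
```

```bash
python3 -m jog '[[[0,-0.06,0],0,0.5],[[0,-0.16,0],0.02,0.5],[[0,-0.28,0],0.05,0.5],[[0,-0.4,0],0.0664,0.5],[[0,-0.53,0],0.0664,0.5],[[-0.01,-0.66,0],0.0664,0.5],[[-0.02,-0.78,0],0.0664,0.5],[[-0.03,-0.88,0],0.0664,0.5],[[-0.0298,-0.94,0],0.0664,0.5],[[-0.0298,-0.97,0],0.0664,0.5],[[-0.0298,-0.9749,0],0.0664,0.5],[[-0.0298,-0.9749,0],0.0664,0.5]]'; python3 g.py mid .0535 .0515 .0505
```

```text
time: 4.85
tool_pos: [0.5419, -0.1937, 0.2794]
tool_rot: [3.141, -0.001, 2.848]
contact_force: [-1.0, -0.3, -2.7]
opening: 0.0597
grip_force: 25.0
tip 0.0535 shift [ 0.0007 -0.0028  0.1198] turn 0.0002
tip 0.0515 shift [ 0.0007 -0.0028  0.1248] turn 0.0002
tip 0.0505 shift [ 0.0007 -0.0028  0.1273] turn 0.0002
t 4.85 pos [ 0.5419 -0.1937  0.2794] rot [ 3.1410e+00 -1.1000e-03  2.8478e+00] F [-1.  -0.3 -2.7] open 0.0597 grip 25.0
```

```bash
python3 -m jog '[[[0.0007,-0.0028,0.04],0,0.5],[[0.0007,-0.0028,0.08],0,0.5],[[0.0007,-0.0028,0.105],0,0.5],[[0.0007,-0.0028,0.115],0,0.5],[[0.0007,-0.0028,0.12],0,0.5],[[0.0007,-0.0028,0.122],0,0.5],[[0.0007,-0.0028,0.122],0,0.5]]'; python3 g.py mid .0515 .0505
```

```text
time: 5.72
tool_pos: [0.5415, -0.1957, 0.2314]
tool_rot: [-3.142, 0.001, 2.847]
contact_force: [-0.6, -0.2, -2.7]
opening: 0.0599
grip_force: 25.0
tip 0.0515 shift [0.0011 0.0022 0.0049] turn 0.0
tip 0.0505 shift [0.0011 0.0022 0.0074] turn 0.0
t 5.725 pos [ 0.5415 -0.1957  0.2314] rot [-3.1416e+00  7.0000e-04  2.8470e+00] F [-0.6 -0.2 -2.7] open 0.0599 grip 25.0
```

```bash
python3 -m jog '[[[0.001,0.002,0.001],0,0.5],[[0.001,0.002,0.0025],0,0.5],[[0.001,0.002,0.004],0,0.5],[[0.001,0.002,0.005],0,0.5],[[0.001,0.002,0.005],0,0.5]]'; python3 g.py mid .0505
```

```text
time: 6.35
tool_pos: [0.5412, -0.1947, 0.2292]
tool_rot: [3.142, 0.0, 2.847]
contact_force: [-1.0, -0.4, -1.1]
opening: 0.0597
grip_force: 25.0
tip 0.0505 shift [-0.0002  0.0001  0.0017] turn 0.0
t 6.35 pos [ 0.5412 -0.1947  0.2292] rot [3.1415 0.     2.847 ] F [-1.  -0.4 -1.1] open 0.0597 grip 25.0
```

```bash
python3 -m jog '[[[0,0,0.001],0,0.5],[[0,0,0.0015],0,0.5],[[0,0,0.0015],0,0.42],[[0,0,0.0015],0,0.2],[[0,0,0.0015],0,0],[[0,0,0.0015],0,0],[[0,0,-0.06],0,0],[[0,0,-0.16],0,0],[[0,0,-0.2],0,0],[[0,0,-0.2],0,0]]'
python3 - <<'E'
from h import *
from cell import observe
for n in("top","side"): np.save(f"pics/{n}1.npy",cams.read_camera(n))
I={n:np.load(f"pics/{n}1.npy") for n in("top","side")}
cv2.imwrite("pics/after1.png",np.hstack([I["top"][90:340,110:512],I["side"][100:350,60:458]])[:,:,::-1])
E
python3 g.py a .06 .004
```

```text
time: 7.6
tool_pos: [0.5413, -0.1948, 0.3097]
tool_rot: [-3.141, 0.002, 2.847]
contact_force: [0.3, -0.1, 0.2]
opening: 0.0921
grip_force: 0.0
tip 0.06 shift [0.6794 1.2529 0.1765] turn -0.0891
tip 0.004 shift [0.6791 1.2528 0.3165] turn -0.0891
t 7.7 pos [ 0.5409 -0.1945  0.3078] rot [ 3.1411e+00 -1.9000e-03  2.8471e+00] F [-0.5  0.3 -0.7] open 0.0917 grip 0.0
```

View pics/after1.png

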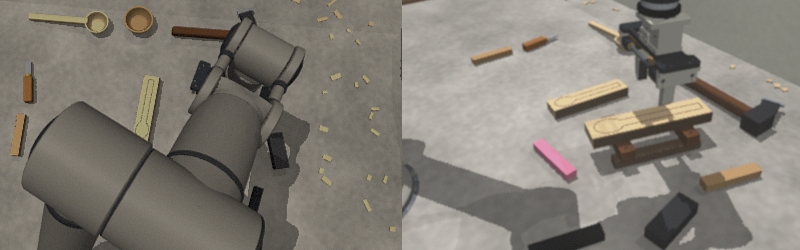

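Side view: the long billet lies across both bearers at about (650,120), with the gripper above it. The top view is blocked by the arm, so I'll check its pose from the stick's side.

```bash
python3 -m jog '[[[0.05,0.1,0],-0.02,0],[[0.12,0.22,0],-0.05,0],[[0.19,0.35,0],-0.0891,0],[[0.26,0.48,0],-0.0891,0],[[0.33,0.61,0],-0.0891,0],[[0.4,0.74,0],-0.0891,0],[[0.47,0.87,0],-0.0891,0],[[0.54,0.97,0.02],-0.0891,0],[[0.56,0.99,0.06],-0.0891,0],[[0.56,1,0.1],-0.0891,0]]' 15; python3 g.py a .04 .004
```

```text
time: 8.95
tool_pos: [0.4421, 0.2537, 0.2673]
tool_rot: [-3.141, -0.002, 3.129]
contact_force: [0.5, -0.2, 0.7]
opening: 0.092
grip_force: 0.0
tip 0.04 shift [0.0431 0.2752 0.123 ] turn 0.0006
tip 0.004 shift [0.0429 0.2753 0.213 ] turn 0.0006
t 8.95 pos [0.4421 0.2537 0.2673] rot [-3.1407e+00 -2.2000e-03  3.1288e+00] F [ 0.5 -0.2  0.7] open 0.092 grip 0.0
```

```bash
python3 -m jog '[[[0.015,0.09,0.02],0,0],[[0.03,0.19,0.05],0,0],[[0.043,0.26,0.09],0,0],[[0.043,0.2752,0.12],0,0],[[0.043,0.2752,0.12],0,0],[[0.043,0.2752,0.12],0,0]]'; python3 g.py a .005
cat > chk.py <<'E'
import sys
from h import *
# args: tag name,tx,ty,sx,sy,tol (800x600 px seeds from projected guess world x,y,z)
I={n:cams.read_camera(n) for n in("top","side")}
for n in I: np.save(f"pics/{n}{sys.argv[1]}.npy",I[n])
S=np.array([.5413,-.1947]);c,s=np.cos(-.295),np.sin(-.295)
for a in sys.argv[2:]:
    k,x,y,z,t=a.split(",");x,y,z,t=map(float,(x,y,z,t)); w=np.r_[S+[c*x-s*y,s*x+c*y],z]
    Q={n:quad(I[n],proj(n,w)[0],t) for n in I}; X,r=tri(centre(Q["top"]),centre(Q["side"])); d=X[:2]-S
    print(k,"in stand frame",np.array([c*d[0]+s*d[1],-s*d[0]+c*d[1],X[2]])*1000,"res",round(r,4),"yaw top/side",[((pose(n,Q[n],X[2])[2]+.295+.5)%np.pi-.5).round(4) for n in Q],"size",pose("top",Q["top"],z)[3:],pose("side",Q["side"],z)[3:])
E
python3 chk.py 2 long,0.03,0.015,.069,14
```

```text
time: 9.7
tool_pos: [0.4279, 0.3624, 0.2212]
tool_rot: [-3.141, -0.0, 3.126]
contact_force: [-0.2, 1.1, 0.2]
opening: 0.0917
grip_force: 0.0
tip 0.005 shift [0.0044 0.004  0.0956] turn -0.0004
t 9.7 pos [0.4279 0.3624 0.2212] rot [-3.1414 -0.      3.1257] F [-0.2  1.1  0.2] open 0.0917 grip 0.0
long in stand frame [-0.8815  0.7126 70.7859] res 0.001 yaw top/side [np.float64(-0.002), np.float64(0.0011)] size [0.26   0.0556] [0.2581 0.0573]
```

```bash
python3 -m jog '[[[0.0044,0.004,0.03],0,0],[[0.0044,0.004,0.07],0,0],[[0.0044,0.004,0.09],0,0],[[0.0044,0.004,0.097],0,0],[[0.0044,0.004,0.097],0,0.3],[[0.0044,0.004,0.097],0,0.6],[[0.0044,0.004,0.097],0,0.9],[[0.0044,0.004,0.097],0,0.9],[[0.0044,0.004,0.097],0,0.9],[[0.0044,0.004,0.097],0,0.9]]' 15; python3 g.py a .12; python3 g.py near .14
```

```text
time: 11.05
tool_pos: [0.4257, 0.365, 0.1824]
tool_rot: [3.141, 0.0, 3.127]
contact_force: [0.2, -1.1, -0.6]
opening: 0.0363
grip_force: 0.0
tip 0.12 shift [-0.0014 -0.0025 -0.2891] turn -0.0
t 11.05 pos [0.4257 0.365  0.1824] rot [3.1415e+00 1.0000e-04 3.1270e+00] F [ 0.2 -1.1 -0.6] open 0.0363 grip 0.0
tip 0.14 shift [-0.1414 -1.3465 -0.3392] turn 0.5892
t 11.05 pos [0.4257 0.365  0.1824] rot [3.1415e+00 1.0000e-04 3.1270e+00] F [ 0.2 -1.1 -0.6] open 0.0363 grip 0.0
```

```bash
python3 -m jog '[[[0,0,0],0,0.9],[[0,0,0],0,0.9],[[0,0,0],0,0.9],[[0,0,-0.06],0,0.9],[[0,0,-0.16],0,0.9],[[0,0,-0.28],0,0.9],[[0,0,-0.31],0,0.9],[[0,0,-0.31],0,0.9]]' 15; python3 g.py near .14
```

```text
time: 12.05
tool_pos: [0.4255, 0.365, 0.3066]
tool_rot: [3.141, 0.001, 3.127]
contact_force: [1.2, -0.1, -0.2]
opening: 0.0238
grip_force: 15.0
tip 0.14 shift [-0.1416 -1.3464 -0.0292] turn 0.5892
t 12.05 pos [0.4255 0.365  0.3066] rot [3.141e+00 9.000e-04 3.127e+00] F [ 1.2 -0.1 -0.2] open 0.0238 grip 15.0
```

```bash
python3 -m jog '[[[-0.005,-0.05,0],0.03,0.9],[[-0.015,-0.13,0],0.08,0.9],[[-0.03,-0.23,0],0.13,0.9],[[-0.04,-0.33,0],0.18,0.9],[[-0.05,-0.44,0],0.23,0.9],[[-0.06,-0.55,0],0.28,0.9],[[-0.07,-0.66,0],0.33,0.9],[[-0.08,-0.77,0],0.39,0.9],[[-0.09,-0.87,0],0.45,0.9],[[-0.1,-0.95,0],0.51,0.9],[[-0.12,-1,0],0.56,0.9],[[-0.12,-1,0],0.589,0.9]]'; python3 g.py near .14 .08
```

```text
time: 13.55
tool_pos: [0.4677, -0.037, 0.3043]
tool_rot: [-3.138, 0.0, 1.27]
contact_force: [-1.0, -0.1, 0.3]
opening: 0.0235
grip_force: 15.0
tip 0.14 shift [-0.323   0.1173 -0.0344] turn -0.0018
tip 0.08 shift [-0.323   0.1178  0.1156] turn -0.0018
t 13.55 pos [ 0.4677 -0.037   0.3043] rot [-3.1383e+00  3.0000e-04  1.2705e+00] F [-1.  -0.1  0.3] open 0.0235 grip 15.0
```

```bash
python3 -m jog '[[[-0.06,0.025,0],0,0.9],[[-0.14,0.055,0],0,0.9],[[-0.22,0.085,0],0,0.9],[[-0.29,0.11,0],0,0.9],[[-0.323,0.1175,0.03],0,0.9],[[-0.323,0.1175,0.07],0,0.9],[[-0.323,0.1175,0.1],0,0.9],[[-0.323,0.1175,0.1],0,0.9],[[-0.323,0.1175,0.1],0,0.9]]'; python3 g.py near .076 .0734
```

```text
time: 14.68
tool_pos: [0.4754, -0.1726, 0.2663]
tool_rot: [3.142, -0.0, 1.277]
contact_force: [0.3, -0.1, -0.5]
opening: 0.0236
grip_force: 15.0
tip 0.076 shift [-0.005  -0.0014  0.0309] turn 0.0004
tip 0.0734 shift [-0.005  -0.0014  0.0374] turn 0.0004
t 14.675 pos [ 0.4754 -0.1726  0.2663] rot [ 3.1416e+00 -1.0000e-04  1.2772e+00] F [ 0.3 -0.1 -0.5] open 0.0236 grip 15.0
```

```bash
python3 -m jog '[[[-0.005,-0.0014,0.012],0,0.9],[[-0.005,-0.0014,0.024],0,0.9],[[-0.005,-0.0014,0.03],0,0.9],[[-0.005,-0.0014,0.033],0,0.9],[[-0.005,-0.0014,0.035],0,0.9],[[-0.005,-0.0014,0.036],0,0.9],[[-0.005,-0.0014,0.036],0,0.9]]'; python3 g.py near .0734
```

```text
time: 15.55
tool_pos: [0.4742, -0.1747, 0.2519]
tool_rot: [3.141, -0.0, 1.277]
contact_force: [0.1, 0.4, -0.4]
opening: 0.0236
grip_force: 15.0
tip 0.0734 shift [0.0009 0.0001 0.0014] turn 0.0002
t 15.55 pos [ 0.4742 -0.1747  0.2519] rot [ 3.1414e+00 -1.0000e-04  1.2766e+00] F [ 0.1  0.4 -0.4] open 0.0236 grip 15.0
```

```bash
python3 -m jog '[[[0.0005,0,0.001],0,0.9],[[0.0005,0,0.0015],0,0.9],[[0.0005,0,0.002],0,0.9],[[0.0005,0,0.002],0,0.9]]'; python3 g.py near .0734
```

```text
time: 16.05
tool_pos: [0.4742, -0.1744, 0.2513]
tool_rot: [3.141, -0.0, 1.277]
contact_force: [-1.5, 0.7, 4.0]
opening: 0.0238
grip_force: 15.0
tip 0.0734 shift [ 0.0003  0.0002 -0.0003] turn 0.0002
t 16.05 pos [ 0.4742 -0.1744  0.2513] rot [ 3.1415e+00 -1.0000e-04  1.2766e+00] F [-1.5  0.7  4. ] open 0.0238 grip 15.0
```

```bash
python3 -m jog '[[[0,0,0],0,0.7],[[0,0,0],0,0.6],[[0,0,0],0,0.5],[[0,0,0],0,0.4],[[0,0,-0.05],0,0.2],[[0,0,-0.13],0,0],[[0,0,-0.18],0,0],[[0,0,-0.18],0,0]]'; python3 g.py b .06
```

```text
time: 17.05
tool_pos: [0.4745, -0.1746, 0.3243]
tool_rot: [3.138, 0.001, 1.277]
contact_force: [0.6, 0.4, 0.5]
opening: 0.0897
grip_force: 0.0
tip 0.06 shift [-0.3776  0.4245  0.2174] turn 0.4998
t 17.05 pos [ 0.4745 -0.1746  0.3243] rot [3.1383e+00 6.0000e-04 1.2766e+00] F [0.6 0.4 0.5] open 0.0897 grip 0.0
```

```bash
python3 -m jog '[[[-0.06,0.07,0],0.05,0],[[-0.13,0.15,0],0.1,0],[[-0.2,0.23,0],0.15,0],[[-0.26,0.3,0],0.2,0],[[-0.32,0.36,0.02],0.26,0],[[-0.36,0.41,0.04],0.32,0],[[-0.3776,0.4245,0.06],0.38,0],[[-0.3776,0.4245,0.09],0.44,0],[[-0.3776,0.4245,0.13],0.4998,0],[[-0.3776,0.4245,0.18],0.4998,0],[[-0.3776,0.4245,0.2],0.4998,0],[[-0.3776,0.4245,0.2],0.4998,0]]'; python3 g.py b .0045
```

```text
time: 18.55
tool_pos: [0.5928, -0.3681, 0.2417]
tool_rot: [-3.141, 0.002, -0.293]
contact_force: [-1.1, 0.1, 0.6]
opening: 0.0916
grip_force: 0.0
tip 0.0045 shift [0.0024 0.0005 0.1481] turn 0.0001
t 18.55 pos [ 0.5928 -0.3681  0.2417] rot [-3.1407e+00  2.1000e-03 -2.9330e-01] F [-1.1  0.1  0.6] open 0.0916 grip 0.0
```

```bash
python3 -m jog '[[[0.002,0.0005,0.04],0,0],[[0.002,0.0005,0.09],0,0.1],[[0.002,0.0005,0.13],0,0.3],[[0.002,0.0005,0.145],0,0.4],[[0.002,0.0005,0.148],0,0.5],[[0.002,0.0005,0.148],0,0.6],[[0.002,0.0005,0.148],0,0.9],[[0.002,0.0005,0.148],0,0.9],[[0.002,0.0005,0.148],0,0.9],[[0.002,0.0005,0.148],0,0.9],[[0.002,0.0005,0.148],0,0.9]]' 15; python3 g.py b .14; python3 g.py far .14
```

```text
time: 19.92
tool_pos: [0.5937, -0.3687, 0.1843]
tool_rot: [3.141, -0.001, -0.294]
contact_force: [-0.3, 0.8, 3.9]
opening: 0.0237
grip_force: 15.0
tip 0.14 shift [-0.0005 -0.0004 -0.3342] turn -0.0
t 19.925 pos [ 0.5937 -0.3687  0.1843] rot [ 3.1415e+00 -6.0000e-04 -2.9360e-01] F [-0.3  0.8  3.9] open 0.0237 grip 15.0
tip 0.14 shift [-0.0762 -0.3783 -0.3343] turn -0.4996
t 19.925 pos [ 0.5937 -0.3687  0.1843] rot [ 3.1415e+00 -6.0000e-04 -2.9360e-01] F [-0.3  0.8  3.9] open 0.0237 grip 15.0
```

```bash
python3 -m jog '[[[0,0,-0.05],0,0.9],[[0,0,-0.13],0,0.9],[[0,-0.02,-0.22],0,0.9],[[-0.01,-0.07,-0.3],-0.04,0.9],[[-0.02,-0.15,-0.3],-0.1,0.9],[[-0.04,-0.23,-0.3],-0.15,0.9],[[-0.06,-0.3,-0.3],-0.21,0.9],[[-0.07,-0.36,-0.3],-0.27,0.9],[[-0.0762,-0.378,-0.3],-0.33,0.9],[[-0.0762,-0.378,-0.3],-0.39,0.9],[[-0.0762,-0.378,-0.3],-0.45,0.9],[[-0.0762,-0.378,-0.3],-0.4996,0.9]]'; python3 g.py far .085
```

```text
time: 21.42
tool_pos: [0.6082, -0.2151, 0.3052]
tool_rot: [3.14, 0.0, 1.282]
contact_force: [-0.1, 0.6, -0.5]
opening: 0.0238
grip_force: 15.0
tip 0.085 shift [ 1.000e-04 -0.000e+00  1.054e-01] turn 0.0018
t 21.425 pos [ 0.6082 -0.2151  0.3052] rot [3.1405e+00 1.0000e-04 1.2817e+00] F [-0.1  0.6 -0.5] open 0.0238 grip 15.0
```

```bash
python3 -m jog '[[[0,0,0.03],0,0.9],[[0,0,0.07],0,0.9],[[0,0,0.1],0,0.9],[[0,0,0.115],0,0.9],[[0,0,0.121],0,0.9],[[0,0,0.123],0,0.9],[[0,0,0.123],0,0.9]]'; python3 g.py far .0753 .0734
```

```text
time: 22.3
tool_pos: [0.6083, -0.2152, 0.2551]
tool_rot: [3.141, 0.0, 1.276]
contact_force: [-0.2, -0.3, -0.5]
opening: 0.0239
grip_force: 15.0
tip 0.0753 shift [ 0.0003 -0.0002  0.0044] turn -0.0001
tip 0.0734 shift [ 0.0003 -0.0002  0.0092] turn -0.0001
t 22.3 pos [ 0.6083 -0.2152  0.2551] rot [3.1409 0.     1.2758] F [-0.2 -0.3 -0.5] open 0.0239 grip 15.0
```

```bash
python3 -m jog '[[[0,0,0.0015],0,0.9],[[0,0,0.003],0,0.9],[[0,0,0.0045],0,0.9],[[0,0,0.0045],0,0.9],[[0,0,0.0045],0,0.9]]'; python3 g.py far .0734
```

```text
time: 22.92
tool_pos: [0.6082, -0.2151, 0.2533]
tool_rot: [3.141, -0.0, 1.276]
contact_force: [-2.0, 0.4, 4.1]
opening: 0.0238
grip_force: 15.0
tip 0.0734 shift [0.0002 0.     0.0048] turn -0.0
t 22.925 pos [ 0.6082 -0.2151  0.2533] rot [ 3.1412 -0.      1.276 ] F [-2.   0.4  4.1] open 0.0238 grip 15.0
```

Contact at 4 N, at the height expected. Releasing, then on to the short billet.

```bash
python3 -m jog '[[[0,0,0],0,0.7],[[0,0,0],0,0.6],[[0,0,0],0,0.5],[[0,0,0],0,0.4],[[0,0,-0.05],0,0.2],[[0,0,-0.13],0,0],[[0,0,-0.18],0,0],[[0,0,-0.18],0,0]]' 25; python3 g.py short .06
```

```text
time: 23.92
tool_pos: [0.6085, -0.2152, 0.3266]
tool_rot: [3.138, 0.0, 1.276]
contact_force: [0.2, -0.3, -0.4]
opening: 0.0894
grip_force: 0.0
tip 0.06 shift [ 0.4711 -0.362   0.2199] turn 0.4398
t 23.925 pos [ 0.6085 -0.2152  0.3266] rot [3.1379e+00 5.0000e-04 1.2760e+00] F [ 0.2 -0.3 -0.4] open 0.0894 grip 0.0
```

```bash
python3 -m jog '[[[0.06,-0.05,0],0.05,0],[[0.14,-0.11,0],0.1,0],[[0.23,-0.18,0],0.16,0],[[0.32,-0.25,0],0.22,0],[[0.4,-0.31,0],0.28,0],[[0.45,-0.35,0.02],0.33,0],[[0.4711,-0.362,0.05],0.39,0],[[0.4711,-0.362,0.1],0.4398,0],[[0.4711,-0.362,0.15],0.4398,0],[[0.4711,-0.362,0.2],0.4398,0],[[0.4711,-0.362,0.2],0.4398,0]]'; python3 g.py short .0045; python3 chk.py 3 far,.07,-.04,.087,8 near,-.07,.04,.087,8
python3 - <<'E'
from h import *
I={n:np.load(f"pics/{n}3.npy") for n in("top","side")}
cv2.imwrite("pics/after3.png",cv2.resize(np.hstack([I["top"][100:300,220:420],I["side"][150:350,220:420]])[:,:,::-1],None,fx=2,fy=2))
E
```

```text
time: 25.3
tool_pos: [0.5235, 0.0074, 0.2427]
tool_rot: [-3.141, 0.005, -0.106]
contact_force: [-0.7, 0.8, 0.6]
opening: 0.0915
grip_force: 0.0
tip 0.0045 shift [0.0045 0.0005 0.1506] turn -0.0001
t 25.3 pos [0.5235 0.0074 0.2427] rot [-3.1414  0.005  -0.1058] F [-0.7  0.8  0.6] open 0.0915 grip 0.0
far in stand frame [67.8568 -3.0221 94.1534] res 0.0018 yaw top/side [np.float64(1.5676), np.float64(1.5991)] size [0.1179 0.0238] [0.1163 0.0244]
near in stand frame [-68.9319  29.3871  83.391 ] res 0.0026 yaw top/side [np.float64(1.5232), np.float64(1.5995)] size [0.0908 0.0462] [0.0832 0.026 ]
```

View pics/after3.png

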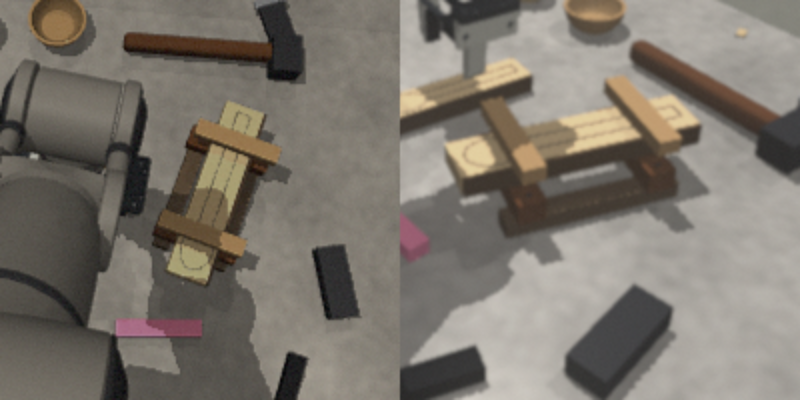

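Both sticks lie crosswise over their bearers: top crop at (235,143) and (201,236), with the arm's shadow falling on the near one. Grasping the short billet next.

```bash
python3 -m jog '[[[0.004,0.0005,0.04],0,0],[[0.004,0.0005,0.09],0,0],[[0.004,0.0005,0.13],0,0],[[0.004,0.0005,0.145],0,0.1],[[0.004,0.0005,0.15],0,0.2],[[0.004,0.0005,0.15],0,0.3],[[0.004,0.0005,0.15],0,0.6],[[0.004,0.0005,0.15],0,0.6],[[0.004,0.0005,0.15],0,0.6],[[0.004,0.0005,0.15],0,0.6]]' 25; python3 g.py mid0 .15
```

```text
time: 26.65
tool_pos: [0.5262, 0.0068, 0.1853]
tool_rot: [3.142, -0.001, -0.106]
contact_force: [-1.2, 0.2, 4.9]
opening: 0.0497
grip_force: 25.0
tip 0.15 shift [ 0.0911  0.4971 -0.3566] turn 0.0603
t 26.65 pos [0.5262 0.0068 0.1853] rot [ 3.1416e+00 -8.0000e-04 -1.0560e-01] F [-1.2  0.2  4.9] open 0.0497 grip 25.0
```

```bash
python3 -m jog '[[[0,0,-0.05],0,0.6],[[0,0,-0.14],0,0.6],[[0,0,-0.26],0,0.6],[[0,0.02,-0.33],0,0.6],[[0.01,0.07,-0.33],0.02,0.6],[[0.03,0.16,-0.33],0.04,0.6],[[0.05,0.27,-0.33],0.06,0.6],[[0.07,0.37,-0.33],0.0603,0.6],[[0.085,0.45,-0.33],0.0603,0.6],[[0.0911,0.49,-0.33],0.0603,0.6],[[0.0911,0.4971,-0.33],0.0603,0.6],[[0.0911,0.4971,-0.33],0.0603,0.6]]'; python3 g.py mid0 .097 .0943
```

```text
time: 28.15
tool_pos: [0.5412, -0.1938, 0.3167]
tool_rot: [-3.141, 0.001, -0.295]
contact_force: [-0.2, 0.2, -1.0]
opening: 0.0503
grip_force: 25.0
tip 0.097 shift [0.001  0.0021 0.1043] turn 0.0001
tip 0.0943 shift [0.001  0.0021 0.111 ] turn 0.0001
t 28.15 pos [ 0.5412 -0.1938  0.3167] rot [-3.141e+00  7.000e-04 -2.946e-01] F [-0.2  0.2 -1. ] open 0.0503 grip 25.0
```

```bash
python3 -m jog '[[[0.0015,0.001,0.03],0,0.6],[[0.0015,0.001,0.065],0,0.6],[[0.0015,0.001,0.09],0,0.6],[[0.0015,0.001,0.1],0,0.6],[[0.0015,0.001,0.104],0,0.6],[[0.0015,0.001,0.104],0,0.6],[[0.0015,0.001,0.104],0,0.6]]'; python3 g.py mid0 .0943
```

```text
time: 29.02
tool_pos: [0.5418, -0.1953, 0.2757]
tool_rot: [3.142, -0.001, -0.295]
contact_force: [-1.0, -0.7, -0.7]
opening: 0.0492
grip_force: 25.0
tip 0.0943 shift [-0.0017 -0.0011  0.0085] turn -0.0
t 29.025 pos [ 0.5418 -0.1953  0.2757] rot [ 3.1415e+00 -8.0000e-04 -2.9520e-01] F [-1.  -0.7 -0.7] open 0.0492 grip 25.0
```

```bash
python3 -m jog '[[[0,-0.001,0.002],0,0.6],[[0,-0.001,0.004],0,0.6],[[0,-0.001,0.0055],0,0.6],[[0,-0.001,0.007],0,0.6],[[0,-0.001,0.007],0,0.6],[[0,-0.001,0.007],0,0.6]]'; python3 g.py mid0 .0943
```

```text
time: 29.78
tool_pos: [0.5418, -0.1949, 0.2725]
tool_rot: [-3.141, 0.0, -0.295]
contact_force: [-0.6, 0.2, -1.3]
opening: 0.05
grip_force: 25.0
tip 0.0943 shift [-0.0014  0.      0.0005] turn -0.0001
t 29.775 pos [ 0.5418 -0.1949  0.2725] rot [-3.1415  0.     -0.2952] F [-0.6  0.2 -1.3] open 0.05 grip 25.0
```

```bash
python3 -m jog '[[[0,0,0.001],0,0.6],[[0,0,0.002],0,0.6],[[0,0,0.003],0,0.6],[[0,0,0.003],0,0.6]]'; python3 g.py mid0 .0943
```

```text
time: 30.28
tool_pos: [0.5418, -0.1948, 0.2724]
tool_rot: [3.141, -0.001, -0.295]
contact_force: [-3.6, 1.4, 7.7]
opening: 0.0498
grip_force: 25.0
tip 0.0943 shift [-0.0013  0.0001  0.0001] turn -0.0
t 30.275 pos [ 0.5418 -0.1948  0.2724] rot [ 3.1415e+00 -8.0000e-04 -2.9510e-01] F [-3.6  1.4  7.7] open 0.0498 grip 25.0
```

```bash
python3 -m jog '[[[0,0,-0.001],0,0.6],[[0,0,-0.001],0,0.44],[[0,0,-0.001],0,0.36],[[0,0,-0.001],0,0.28],[[0,0,-0.001],0,0.1],[[0,0,-0.04],0,0],[[0,0,-0.12],0,0],[[0,0,-0.15],0,0],[[0,0,-0.15],0,0]]'; python3 g.py iron .06
```

```text
time: 31.4
tool_pos: [0.5419, -0.1949, 0.3324]
tool_rot: [3.141, -0.002, -0.295]
contact_force: [-0.8, 0.3, -0.5]
opening: 0.0919
grip_force: 0.0
tip 0.06 shift [-0.1294  0.5123  0.2359] turn -0.1566
t 31.4 pos [ 0.5419 -0.1949  0.3324] rot [ 3.1412e+00 -2.4000e-03 -2.9510e-01] F [-0.8  0.3 -0.5] open 0.0919 grip 0.0
```

```bash
python3 -m jog '[[[-0.02,0.06,0],-0.03,0],[[-0.05,0.16,0],-0.08,0],[[-0.08,0.28,0],-0.13,0],[[-0.11,0.4,0],-0.1566,0],[[-0.125,0.48,0.04],-0.1566,0],[[-0.1294,0.5123,0.1],-0.1566,0],[[-0.1294,0.5123,0.17],-0.1566,0],[[-0.1294,0.5123,0.22],-0.1566,0],[[-0.1294,0.5123,0.22],-0.1566,0],[[-0.1294,0.5123,0.22],-0.1566,0]]' 45; python3 g.py iron .006; python3 chk.py 4 short,.03,.0,.111,14
```

```text
time: 32.65
tool_pos: [0.4328, -0.3759, 0.2435]
tool_rot: [3.142, -0.0, 0.197]
contact_force: [0.2, -0.1, 0.9]
opening: 0.0918
grip_force: 0.0
tip 0.006 shift [0.0004 0.0003 0.1487] turn -0.0
t 32.65 pos [ 0.4328 -0.3759  0.2435] rot [ 3.1416e+00 -1.0000e-04  1.9700e-01] F [ 0.2 -0.1  0.9] open 0.0918 grip 0.0
short in stand frame [76.4857 -5.8675 61.2446] res 0.0003 yaw top/side [np.float64(-0.0012), np.float64(0.5804)] size [0.1113 0.0599] [0.2657 0.2431]
```

```bash
python3 -m jog '[[[0,0,0.04],0,0],[[0,0,0.09],0,0],[[0,0,0.13],0,0.1],[[0,0,0.145],0,0.2],[[0,0,0.1485],0,0.3],[[0,0,0.1485],0,0.4],[[0,0,0.1485],0,0.7],[[0,0,0.1485],0,0.7],[[0,0,0.1485],0,0.7],[[0,0,0.1485],0,0.7],[[0,0,0.1485],0,0.7]]' 45; python3 g.py mid0 .15
python3 - <<'E'
from h import *
I={n:np.load(f"pics/{n}4.npy") for n in("top","side")}
cv2.imwrite("pics/after4.png",cv2.resize(np.hstack([I["top"][130:280,250:400],I["side"][150:300,220:370]])[:,:,::-1],None,fx=2.6,fy=2.6))
E
```

```text
time: 34.12
tool_pos: [0.4327, -0.3752, 0.1842]
tool_rot: [-3.14, 0.0, 0.197]
contact_force: [-1.0, 6.2, 5.6]
opening: 0.0393
grip_force: 45.0
tip 0.15 shift [ 0.3546 -0.39   -0.359 ] turn 0.1566
t 34.125 pos [ 0.4327 -0.3752  0.1842] rot [-3.1401e+00  2.0000e-04  1.9690e-01] F [-1.   6.2  5.6] open 0.0393 grip 45.0
```

View pics/after4.png

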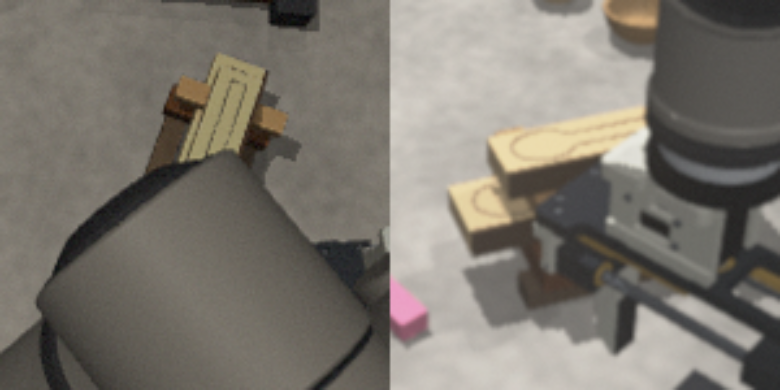

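```bash
python3 - <<'E'
from h import *
w=onplane("top",np.array([[217/2.6+250,55/2.6+130],[268/2.6+250,68/2.6+130]])-.3,.111)[:,:2]-[.5413,-.1947]
c,s=np.cos(-.295),np.sin(-.295);print(w@np.array([[c,-s],[s,c]]))
w=onplane("side",np.array([[(487-390)/2.6+220,141/2.6+150],[(508-390)/2.6+220,169/2.6+150]])-.3,.111)[:,:2]-[.5413,-.1947]
print(w@np.array([[c,-s],[s,c]]))
E
python3 -m jog '[[[0,0,-0.04],0,0.7],[[0,0,-0.1],0,0.7],[[0,0,-0.2],0,0.7],[[0,0,-0.3],0,0.7],[[0,0,-0.36],0,0.7],[[0,0,-0.38],0,0.7],[[0,0,-0.38],0,0.7]]'; python3 g.py mid0 .15
```

```text
[[ 0.1089  0.0299]
 [ 0.1146 -0.0244]]
[[-0.1021  0.0194]
 [-0.099  -0.0187]]
time: 35.0
tool_pos: [0.4325, -0.3758, 0.3355]
tool_rot: [-3.141, 0.0, 0.197]
contact_force: [0.1, -0.0, -8.5]
opening: 0.0399
grip_force: 45.0
tip 0.15 shift [ 0.3553 -0.3909  0.0189] turn 0.1565
t 35.0 pos [ 0.4325 -0.3758  0.3355] rot [-3.1412e+00  3.0000e-04  1.9670e-01] F [ 0.1 -0.  -8.5] open 0.0399 grip 45.0
```

Run:
```python
from h import *
I={n:cams.read_camera(n) for n in("top","side")}
for n in I: np.save(f"pics/{n}5.npy",I[n])
cv2.imwrite("pics/after5.png",cv2.resize(np.hstack([I["top"][140:250,270:380],I["side"][160:270,240:350]])[:,:,::-1],None,fx=3.6,fy=3.6,interpolation=cv2.INTER_CUBIC))
```

```text
(no output)
```

View pics/after5.png

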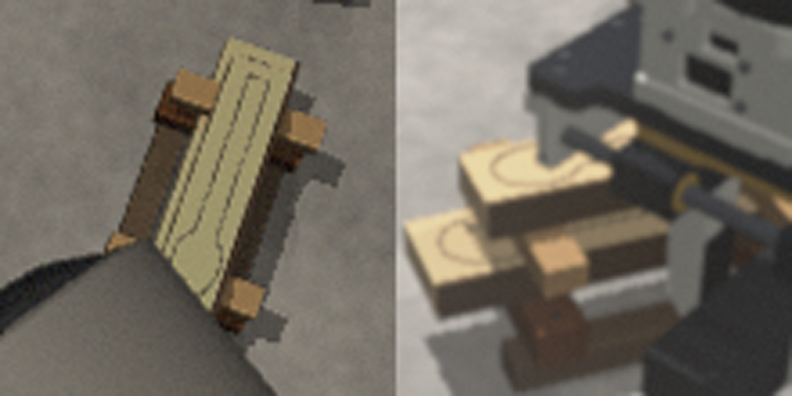

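The short billet rests on both sticks in line with the long one; its near end measures x ≈ -100 mm in the stand frame, as it should. Bringing the iron bar over.

```bash
python3 -m jog '[[[0.03,-0.03,0],0.02,0.7],[[0.08,-0.09,0],0.05,0.7],[[0.15,-0.17,0],0.09,0.7],[[0.22,-0.25,0],0.13,0.7],[[0.29,-0.32,0],0.1565,0.7],[[0.33,-0.365,0],0.1565,0.7],[[0.35,-0.385,0],0.1565,0.7],[[0.3553,-0.391,0],0.1565,0.7],[[0.3553,-0.391,0],0.1565,0.7],[[0.3553,-0.391,0],0.1565,0.7]]'; python3 g.py mid0 .122 .1172
```

```text
time: 36.35
tool_pos: [0.5411, -0.1956, 0.3358]
tool_rot: [3.141, 0.0, -0.296]
contact_force: [-0.2, 0.1, -6.9]
opening: 0.0397
grip_force: 45.0
tip 0.122 shift [-0.0002 -0.0023  0.0896] turn -0.0003
tip 0.1172 shift [-0.0002 -0.0023  0.1016] turn -0.0003
t 36.35 pos [ 0.5411 -0.1956  0.3358] rot [ 3.1414e+00  2.0000e-04 -2.9600e-01] F [-0.2  0.1 -6.9] open 0.0397 grip 45.0
```

```bash
python3 -m jog '[[[0,-0.0015,0.025],0,0.7],[[0,-0.0015,0.055],0,0.7],[[0,-0.0015,0.078],0,0.7],[[0,-0.0015,0.09],0,0.7],[[0,-0.0015,0.094],0,0.7],[[0,-0.0015,0.096],0,0.7],[[0,-0.0015,0.097],0,0.7],[[0,-0.0015,0.097],0,0.7]]'; python3 g.py mid0 .1172
```

```text
time: 37.35
tool_pos: [0.5417, -0.1941, 0.2973]
tool_rot: [3.142, -0.0, -0.295]
contact_force: [-0.3, -0.0, -6.5]
opening: 0.0399
grip_force: 45.0
tip 0.1172 shift [-0.0006  0.0017  0.0054] turn 0.0001
t 37.35 pos [ 0.5417 -0.1941  0.2973] rot [ 3.1416e+00 -5.0000e-04 -2.9480e-01] F [-0.3 -0.  -6.5] open 0.0399 grip 45.0
```

```bash
python3 -m jog '[[[0,0.001,0.001],0,0.7],[[0,0.001,0.0025],0,0.7],[[0,0.001,0.004],0,0.7],[[0,0.001,0.005],0,0.7],[[0,0.001,0.005],0,0.7],[[0,0.001,0.005],0,0.7]]'; python3 g.py mid0 .1172
```

```text
time: 38.1
tool_pos: [0.5415, -0.1945, 0.2953]
tool_rot: [-3.142, -0.0, -0.295]
contact_force: [-1.3, 0.1, -5.2]
opening: 0.0395
grip_force: 45.0
tip 0.1172 shift [-0.0004  0.0007  0.0002] turn 0.0001
t 38.1 pos [ 0.5415 -0.1945  0.2953] rot [-3.1415e+00 -1.0000e-04 -2.9480e-01] F [-1.3  0.1 -5.2] open 0.0395 grip 45.0
```

```bash
python3 -m jog '[[[0,0,0.001],0,0.7],[[0,0,0.002],0,0.7],[[0,0,0.0025],0,0.7],[[0,0,0.0025],0,0.7]]'; python3 g.py mid0 .1172
```

```text
time: 38.6
tool_pos: [0.5415, -0.1944, 0.2952]
tool_rot: [3.142, -0.001, -0.295]
contact_force: [-4.8, 1.8, 5.4]
opening: 0.0395
grip_force: 45.0
tip 0.1172 shift [-0.0002  0.0007  0.0001] turn 0.0001
t 38.6 pos [ 0.5415 -0.1944  0.2952] rot [ 3.1415e+00 -8.0000e-04 -2.9480e-01] F [-4.8  1.8  5.4] open 0.0395 grip 45.0
```

```bash
python3 -m jog '[[[0,0,-0.0007],0,0.7],[[0,0,-0.0007],0,0.54],[[0,0,-0.0007],0,0.46],[[0,0,-0.0007],0,0.36],[[0,0,-0.0007],0,0.2],[[0,0,-0.0007],0,0],[[0,0,-0.05],0,0],[[0,0,-0.15],0,0],[[0,0,-0.25],0,0],[[0,0,-0.28],0,0],[[0,0,-0.28],0,0]]'; python3 -m jog '[[[-0.05,-0.1,0],0,0],[[-0.1,-0.25,0],0,0],[[-0.15,-0.4,0],0,0],[[-0.2,-0.55,0],0,0],[[-0.25,-0.7,0],0,0],[[-0.3,-0.85,0],0,0],[[-0.3,-1,0],0,0],[[-0.3,-1,0],0,0],[[-0.3,-1,0],0,0],[[-0.3,-1,0],0,0]]'; python3 chk.py 6 short,.085,0.0,.111,14 iron,0,0,.136,7
python3 - <<'E'
from h import *
I={n:np.load(f"pics/{n}6.npy") for n in("top","side")}
c,s=np.cos(-.295),np.sin(-.295);R=np.array([[c,-s],[s,c]])
for n in I:
  I[n]=cv2.resize(I[n][:,:,::-1],None,fx=4,fy=4,interpolation=cv2.INTER_CUBIC)
  for x,l,w,z in((0,.26,.06,.069),(0,.2,.05,.111),(0,.1,.04,.136),(.07,.024,.12,.087),(-.07,.024,.12,.087)):
    p=np.array([[-1,-1],[1,-1],[1,1],[-1,1]])*[l/2,w/2]+[x,0]
    cv2.polylines(I[n],[((proj(n,np.c_[p@R.T+[.5413,-.1947],np.full(4,z)])+.5)*4).astype(int)],True,(0,255,0),1)
cv2.imwrite("pics/after6.png",np.hstack([I["top"][540:1000,1080:1480],I["side"][600:1060,960:1360]]))
E
```

```text
time: 39.98
tool_pos: [0.5415, -0.1945, 0.4061]
tool_rot: [3.142, -0.001, -0.295]
contact_force: [-0.3, -0.6, -0.1]
opening: 0.0918
grip_force: 0.0
time: 41.22
tool_pos: [0.543, 0.2217, 0.4055]
tool_rot: [3.141, 0.001, -0.297]
contact_force: [-1.0, -0.1, 1.1]
opening: 0.0919
grip_force: 0.0
short in stand frame [ 82.3368   4.3478 115.3775] res 0.0023 yaw top/side [np.float64(1.6227), np.float64(1.3163)] size [0.0539 0.0525] [0.0497 0.0358]
iron in stand frame [  0.6094  -1.7622 134.4114] res 0.0003 yaw top/side [np.float64(0.0169), np.float64(0.0113)] size [0.103  0.0428] [0.1005 0.0381]
```

View pics/after6.png

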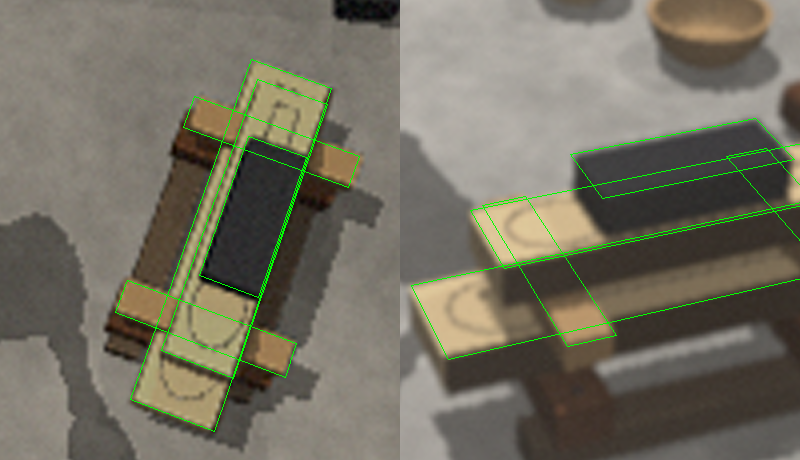

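All pieces match their ideal outlines in both views, for example the iron bar at (253,217) in the top crop, and the arm is clear. Handing in.

```bash
python3 -c "
from cell import robot
print(robot.hand_in())"
```

```text
the job is handed in; nothing more can be done
None
```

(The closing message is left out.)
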